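# Stack a vibration-damping machine foot

### The job

Clear the sanding block off the round steel base plate by laying it down inside the grey tool tray. Then build the machine foot on the plate: the thick ribbed rubber pad flat in the middle of the plate, and the thinner steel disc flat and centred on top of the pad. Leave the roll of tape and the wrench where they lie.

Things in the scene. Friction and masses are not known exactly. Their poses are not given: they have to be found in the camera images.
- plate: round dark steel base plate, 140 mm diameter, 10 mm thick, fixed flat on the bench, with four dark bolt holes near its edge; origin at the centre of its underside, so its top is 10 mm above the origin; z up
- pad: black ribbed rubber pad, a solid disc 64 mm diameter and 28 mm thick, lying flat on the bench; origin at the centre of its underside, z is its axis; about 0.1 kg
- pad_center (a point): centre of the rubber pad, 14 mm above its underside, on its axis
- cap: bare steel load disc, 60 mm diameter and 16 mm thick, solid with rounded edges, lying flat on the bench; origin at the centre of its underside, z is its axis; about 0.35 kg
- cap_center (a point): centre of the steel disc, 8 mm above its underside, on its axis
- block: black sanding block with a cork sole, 120 (x) by 45 (y) by 30 (z) mm, lying on the base plate; origin at the centre of its underside, x along its length, z up; about 0.14 kg
- block_center (a point): centre of the sanding block, 15 mm above its underside
- tray: empty open grey tool tray, 150 (x) by 220 (y) by 30 (z) mm outside, walls 4 mm thick, floor 4 mm thick, fixed on the bench; origin at the centre of its underside, y along its length, z up
- tape_roll: bystander: roll of grey tape lying flat, 96 mm outer and 72 mm inner diameter, 50 mm high; origin at the centre of its underside
- wrench: bystander: steel wrench 190 mm long lying on the bench beyond the plate; origin underneath near its middle, x along it

How it is judged:
By the outcome, as a careful person would: the job done as asked, in the order asked, and still so for the second after the job is handed in, with the robot touching nothing.
It also fails if it takes over 64 s, if anything falls off the work surface, if the arm or the gripper's body presses on something with over 40 N, if the wrist force passes 120 N, or if a joint passes its speed limit or range.

### The arm

A 7-joint arm with a two-finger parallel gripper is mounted at the origin on the work surface. World frame = base frame: x ahead of the robot, y to its left, z up, the work surface at z = 0. Lengths are in mm, angles in rad, forces in N, time in s.
With the tool pointing down it reaches from about 400 to 925 mm from the base axis. Payload 4.1 kg.
Tool frame: the origin (TCP) lies midway between the tips of the shut fingers; the grasp point (between the pads) lies 19 mm behind it (arm.hold_point_z is the z of the grasp point in the tool frame, in mm); z points along the fingers, y is the line along which they close (so a half turn about z gives the same grasp; the last joint's range is limited). The gripper opens to 85 mm and grips with 20 to 120 N. Pads are 22 mm wide; open, the fingers measure 114 mm over their backs; the gripper's body (76 mm by 85 mm) begins 54 mm behind the grasp point. The pads swing forward as they close: fully open they stand 13 mm farther back than shut.
Start: joints at [1.065, 0.398, 0.045, 1.537, -0.019, 1.207, -0.051], TCP at [257.226, -596.974, 231.347] pointing down, gripper open.
Joint ranges: [-2.82, 2.82], [-0.49, 2.23], [-1.37, 1.46], [0, 2.46], [-1.36, 4.5], [0.23, 2], [-2.94, 2.94]. Speed limits (rad/s): [2.57, 2.57, 3.14, 3.14, 3.14, 3.14, 3.14].

### API

Orientations are given as a 3x3 rotation matrix whose columns are the frame's x, y, z axes.
In Python, from cell import monitor, read_camera, calibration, arm gives the robot as it stands. The module is installed in compiled form; this text tells all that it offers.
- The arm moves only by the tool send_rows, never from a script. Its argument "commands" is a list that holds one entry, the list of rows, each a list of 5 numbers: the opening, from -1 (shut) to 1 (fully open), then the shift along the tool's x, y, z in cm, then the turn about the tool's z in rad. In form: [[[grip, tx, ty, tz, twist], ...]]. A call has 1 to 10 rows; each row is the pose to reach, as a shift and turn from the pose commanded when the call began, along the tool's axes at that moment; what a row does not reach only later rows make up. A row lasts 1/12 s, in which the tool goes at most 41.7 mm and 7.16 degrees, less where a joint would pass 70% of its speed; a pose out of reach is approached as far as the arm can. A call with a gripper value outside its range is refused whole. The fingers move at their own pace and stop on an object; "grip_force" is the grip in N (left out, the last holds). Time passes only in rows, so rows that repeat a pose let the fingers close. It gives the time, the measured TCP pose, the force, the opening and the grip force at its end, in the units of the state.
- monitor.get_obs(): the state, without advancing time (a new reading comes with each control period).
- read_camera(name): name is "scene" or "top" or "wrist"; returns (picture, depth): 400x640x3 uint8, blue, green, red; 400x640 float32, mm along the optical axis (not along the pixel's ray), 0 where there is no reading.
- calibration(name): a dict with "fx", "fy", "cx", "cy" (pixels), "camera_from_world" (4x4, takes a point from world to camera coordinates). Camera axes: x right, y down, z forward; pixel columns grow to the right and rows downward; lengths in mm; the calibration is good to about 2 mm. A picture is of the moment at which its call begins: read the wrist's pose just before it. calibration takes no time and is no camera call; for the wrist camera it gives the pose at the moment of the call.
- arm.close_job(): hands the job in; it is judged then, once.
The state is a dict: "time_s": time; "joint_pos": joint angles; "qvel": joint speeds; "tau": joint torques, N m; "tcp_pos": TCP position; "eef_rot": TCP orientation; "force": force on the tool from outside, world axes, zero at the start; "ft_torque": the same for the moment, N m; "width": finger opening in mm; "grasp_force": force on a finger pad.
Only numpy, scipy, OpenCV 4.12 (cv2) and the standard library are available. Lean on these libraries where they do the work, as an engineer would, in place of code of your own. Each camera call takes 0.05 s, during which the arm holds its last target. There are 200 camera calls.

## Working session

There is one attempt and no reset: what is moved stays moved. The work goes in short steps, Python scripts to look and compute and a tool call to move; the robot and the scene stay as the last step left them, time stands still between calls to the robot, and variables do not carry over. Pictures are saved under pics/ and viewed, at most 10 in all, crops included, and the job is handed in when it is done.

Besides the shell and the picture viewer there is one more tool, called after "Call:" by a JSON object that holds its "method" and its "body", one argument or row to a line. send_rows: Moves the arm, as the interface text tells. Its arguments: {"type":"object","properties":{"commands":{"type":"array","items":{"type":"array","items":{"type":"array","items":{"type":"number"}}}},"grip_force":{"type":"number"}},"required":["commands"]}

```bash
mkdir -p pics
cat > h.py <<'E'
import numpy as np, cv2
from cell import monitor, read_camera, calibration, arm
def pts(name):
    c=calibration(name); im,d=read_camera(name)
    v,u=np.mgrid[0:400,0:640]
    P=np.stack([(u-c['cx'])/c['fx']*d,(v-c['cy'])/c['fy']*d,d],-1)
    T=np.linalg.inv(c['camera_from_world'])
    W=P@T[:3,:3].T+T[:3,3]; W[d==0]=np.nan
    return im,d,W
E
python3 - <<'E'
from h import *
o=monitor.get_obs(); print(o['time_s'],o['tcp_pos'],np.round(o['eef_rot'],3),o['width'],arm.hold_point_z)
for n in('top','scene'):
    im,d,W=pts(n); np.savez('%s0.npz'%n,im=im,W=W); cv2.imwrite(f'pics/{n}0.png',im)
    c=calibration(n); print(n,c['fx'],np.linalg.inv(c['camera_from_world']).round(2), (d==0).mean())
E
```

```text
0.0 [ 256.95278736 -596.35721427  230.26972036] [[ 0.918  0.396 -0.001]
 [ 0.396 -0.918  0.002]
 [-0.    -0.002 -1.   ]] 85.60059834606314 -18.700000000000003
top 448.699983598305 [[ 2.0000e-02 -1.0000e+00  4.0000e-02  5.0185e+02]
 [-1.0000e+00 -2.0000e-02 -1.0000e-02  9.1400e+00]
 [ 1.0000e-02 -4.0000e-02 -1.0000e+00  9.4542e+02]
 [ 0.0000e+00  0.0000e+00  0.0000e+00  1.0000e+00]] 0.0040625
scene 400.5573450046225 [[-7.90000e-01  3.40000e-01 -5.10000e-01  1.00216e+03]
 [ 6.10000e-01  4.40000e-01 -6.60000e-01  5.81010e+02]
 [-0.00000e+00 -8.30000e-01 -5.60000e-01  5.38580e+02]
 [ 0.00000e+00  0.00000e+00  0.00000e+00  1.00000e+00]] 0.00389453125
```

View pics/top0.png

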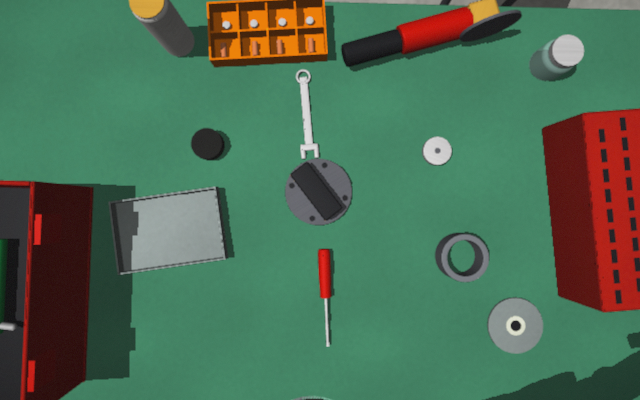

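View pics/scene0.png

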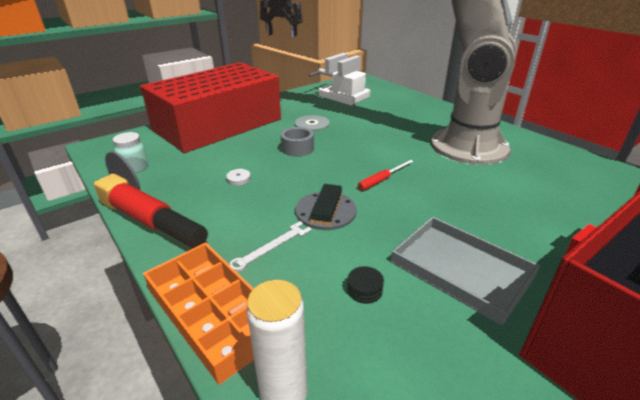

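The top view shows the tray at about (170,230), the pad (208,144), and the plate (318,191) with the block lying diagonally on it. The cap is at (437,151), the tape at (462,257) and the wrench at (306,113). The scene view agrees. Next I'll measure these by ray onto plane.

```bash
cat >> h.py <<'E'
def ray(name,uv,z,c=None):
    c=c or calibration(name); T=np.linalg.inv(c['camera_from_world'])
    uv=np.atleast_2d(uv).astype(float)
    r=np.c_[(uv[:,0]-c['cx'])/c['fx'],(uv[:,1]-c['cy'])/c['fy'],np.ones(len(uv))]@T[:3,:3].T
    return T[:3,3]+r*((z-T[2,3])/r[:,2])[:,None]
def contour(mask,roi=None):
    m=np.zeros(mask.shape,np.uint8)
    if roi: x0,y0,x1,y1=roi; m[y0:y1,x0:x1]=mask[y0:y1,x0:x1]
    else: m[:]=mask
    cs,_=cv2.findContours(m,cv2.RETR_EXTERNAL,cv2.CHAIN_APPROX_NONE)
    return max(cs,key=cv2.contourArea)[:,0]
E
python3 - <<'E'
from h import *
f=np.load('top0.npz'); im,W=f['im'],f['W']; z=W[...,2]
hsv=cv2.cvtColor(im,cv2.COLOR_BGR2HSV); ng=~((hsv[...,0]>60)&(hsv[...,0]<95)&(hsv[...,1]>90))
print('bench z',np.nanmedian(z[330:390,150:280]))
def rep(n,mask,roi,h):
    c=contour(mask,roi); p=ray('top',c,h)[:,:2].astype(np.float32)
    (r,s,a)=cv2.minAreaRect(p); e=cv2.fitEllipse(p)
    x0,y0,x1,y1=roi; zz=z[y0:y1,x0:x1][mask[y0:y1,x0:x1]]
    print(n,'rect',np.round(r,1),np.round(s,1),round(a,1),'ell',np.round(e[0],1),np.round(e[1],1),'z',np.nanpercentile(zz,[10,50,90]).round(1))
h=lambda t:(z>t)
rep('pad',h(18),(180,115,240,175),28)
rep('cap',h(8),(410,125,465,180),16)
rep('cap colour',ng&(hsv[...,2]>120),(410,125,465,180),16)
rep('plate',ng,(275,158,365,235),10)
rep('block',h(25),(275,150,365,235),40)
rep('tray',ng|h(15),(100,175,245,285),30)
rep('tape',h(30),(425,220,500,290),50)
rep('wrench',ng&(hsv[...,2]>130),(285,60,330,158),5)
E
```

```text
bench z -0.5196272420424748
pad rect [634.2 228.7] [64.1 62.2] 46.4 ell [633.6 228.6] [61.8 63.5] z [26.  28.  30.1]
cap rect [ 630.7 -247.9] [58.8 58.6] 0.7 ell [ 631. -248.] [57.9 59.4] z [13.4 16.  18.3]
cap colour rect [ 632.7 -246.8] [58.9 60.6] 0.6 ell [ 632.5 -247.4] [58.8 60.4] z [12.9 15.9 18.3]
plate rect [542.2  -1.5] [137.9 137.8] 1.2 ell [541.4  -1.6] [138.  138.9] z [ 8.1 11.2 40.7]
block rect [540.3   2.5] [119.3  44.8] 38.7 ell [540.2   2.3] [ 48.7 150.2] z [37.5 39.7 41.8]
tray rect [455.8 301.6] [152.  227.8] 9.4 ell [455.5 302.5] [172.4 272.8] z [ 1.7  4.2 24.4]
tape rect [ 414.3 -294.4] [99.6 94.7] 64.0 ell [ 413.8 -294.6] [93.9 99.2] z [37.7 49.  51.4]
wrench rect [706.5  26.7] [189.1  37.9] 5.0 ell [693.8  26.8] [ 35.3 217.8] z [1.3 6.8 9.4]
```

```bash
cat >> h.py <<'E'
def plan(x,y,z,ang=None):
    """print shift (cm) and twist (rad) from the present pose to a world TCP pose; ang = tool-x heading, deg (mod 180)"""
    o=monitor.get_obs(); R=o['eef_rot']; p=o['tcp_pos']; s=R.T@(np.array([x,y,z])-p)/10
    h=np.degrees(np.arctan2(R[1,0],R[0,0])); tw=0
    if ang is not None: tw=-np.radians((ang-h+90)%180-90)
    print('t',round(o['time_s'],2),'tcp',p.round(1),'head',h.round(1),'j7',o['joint_pos'][6].round(2),'tiltz',R[:,2].round(3),'F',o['force'].round(1),'w',round(o['width'],1),'g',round(o['grasp_force'],1))
    print('shift',s.round(2),'twist',round(tw,3),'rows',np.ceil(np.linalg.norm(s)/4.17))
E
python3 -c "
from h import *
plan(540,2.4,130,38.7)"
```

```text
t 0.1 tcp [ 257.  -596.4  230.3] head 23.3 j7 -0.05 tiltz [-0.001  0.002 -1.   ] F [ 0.8 -0.7  0.2] w 85.4 g 0.0
shift [ 49.69 -43.77  10.11] twist -0.269 rows 17.0
```

Call:
{"method": "send_rows", "body": {
  "commands": [
    [[1, 49.7, -43.8, 0, -0.27], [1, 49.7, -43.8, 0, -0.27], [1, 49.7, -43.8, 0, -0.27], [1, 49.7, -43.8, 0, -0.27], [1, 49.7, -43.8, 0, -0.27], [1, 49.7, -43.8, 0, -0.27], [1, 49.7, -43.8, 0, -0.27], [1, 49.7, -43.8, 0, -0.27], [1, 49.7, -43.8, 0, -0.27], [1, 49.7, -43.8, 0, -0.27]]
  ],
  "grip_force": 40
}}

```text
time_s: 0.93
tcp_pos: [435.4, -218.3, 231.2]
eef_rot: [[0.78, 0.626, -0.0], [0.626, -0.78, -0.0], [-0.0, 0.0, -1.0]]
force: [1.1, -0.4, -0.7]
width: 85.4
grasp_force: 0.0
```

```bash
python3 -c "
from h import *
plan(540,2.4,130,38.7)"
```

```text
t 0.93 tcp [ 435.4 -218.3  231.2] head 38.8 j7 -0.55 tiltz [-0. -0. -1.] F [ 1.1 -0.4 -0.7] w 85.4 g 0.0
shift [ 21.98 -10.65  10.11] twist 0.001 rows 7.0
```

Call:
{"method": "send_rows", "body": {
  "commands": [
    [[1, 22, -10.6, 10, 0], [1, 22, -10.6, 10, 0], [1, 22, -10.6, 10, 0], [1, 22, -10.6, 10, 0], [1, 22, -10.6, 10, 0], [1, 22, -10.6, 10, 0], [1, 22, -10.6, 10, 0], [1, 22, -10.6, 10, 0], [1, 22, -10.6, 10, 0]]
  ]
}}

```text
time_s: 1.68
tcp_pos: [539.9, 0.7, 130.5]
eef_rot: [[0.778, 0.628, -0.002], [0.628, -0.778, -0.0], [-0.002, -0.001, -1.0]]
force: [-1.1, -1.2, 0.0]
width: 85.3
grasp_force: 0.0
```

Run:
```python
from h import *
plan(540,2.4,60,38.7)
im,d,W=pts('wrist'); cv2.imwrite('pics/w1.png',im); np.savez('w1.npz',im=im,W=W)
c=calibration('wrist'); print(np.linalg.inv(c['camera_from_world']).round(2))
z=W[...,2]; m=(z>30)&(z<48)
p=ray('wrist',contour(m),40)[:,:2].astype(np.float32); print(cv2.minAreaRect(p))
```

```text
t 1.68 tcp [539.9   0.7 130.5] head 38.9 j7 -1.12 tiltz [-0.002 -0.    -1.   ] F [-1.1 -1.2  0. ] w 85.3 g 0.0
shift [ 0.13 -0.11  7.05] twist 0.004 rows 2.0
[[ 6.3000e-01 -7.4000e-01 -2.5000e-01  6.0292e+02]
 [-7.8000e-01 -5.9000e-01 -2.0000e-01  5.0320e+01]
 [ 0.0000e+00  3.2000e-01 -9.5000e-01  2.7390e+02]
 [ 0.0000e+00  0.0000e+00  0.0000e+00  1.0000e+00]]
((540.2931518554688, 1.3583908081054688), (118.67671203613281, 44.38890838623047), 38.50436019897461)
```

View pics/w1.png

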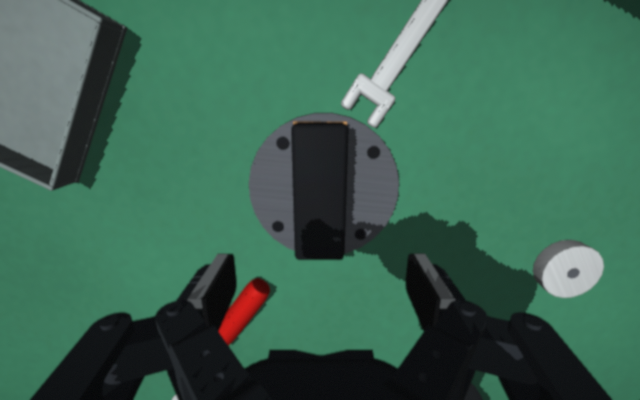

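The wrist view shows the block centred at (320,190) between the fingers and agrees with the top view within 1 mm. I'll descend and grip.

Call:
{"method": "send_rows", "body": {
  "commands": [
    [[1, 0.1, 0, 4, 0], [1, 0.1, 0, 8, 0], [1, 0.1, 0, 10, 0], [1, 0.1, 0, 11.9, 0], [1, 0.1, 0, 11.9, 0], [-0.3, 0.1, 0, 11.9, 0], [-0.3, 0.1, 0, 11.9, 0], [-0.3, 0.1, 0, 11.9, 0], [-0.3, 0.1, 0, 11.9, 0], [-0.3, 0.1, 0, 11.9, 0]]
  ],
  "grip_force": 40
}}

```text
time_s: 2.57
tcp_pos: [542.7, 0.5, 14.2]
eef_rot: [[0.78, 0.626, 0.003], [0.626, -0.78, -0.001], [0.002, 0.003, -1.0]]
force: [-1.5, -0.4, 7.0]
width: 44.5
grasp_force: 42.8
```

Call:
{"method": "send_rows", "body": {
  "commands": [
    [[-0.3, 0, 0, 0, 0], [-0.3, 0, 0, 0, 0], [-0.3, 0, 0, 0, 0], [-0.3, 0, 0, -1, 0], [-0.3, 0, 0, -3, 0], [-0.3, 0, 0, -6, 0], [-0.3, 0, 0, -9, 0], [-0.3, 0, 0, -11, 0], [-0.3, 0, 0, -11, 0]]
  ]
}}

```text
time_s: 3.32
tcp_pos: [544.7, 1.2, 127.9]
eef_rot: [[0.779, 0.626, 0.01], [0.626, -0.78, -0.0], [0.008, 0.007, -1.0]]
force: [1.0, 0.5, -1.6]
width: 44.3
grasp_force: 42.0
```

Run:
```python
from h import *
plan(456,302,120,99.4)
im,d,W=pts('wrist'); z=W[...,2]
# tray refine from top: wall rims
im,d,W=pts('top'); z=W[...,2]; hs=cv2.cvtColor(im,cv2.COLOR_BGR2HSV)
m=(z>20)&(z<38); p=ray('top',contour(m,(100,175,245,285)),30)[:,:2].astype(np.float32); print('tray rim',cv2.minAreaRect(p))
# floor: points z 2..7 inside
```

```text
t 3.32 tcp [544.7   1.2 127.9] head 38.8 j7 -1.12 tiltz [ 0.01 -0.   -1.  ] F [ 1.   0.5 -1.6] w 44.3 g 42.0
shift [ 11.93 -29.01   0.69] twist -1.058 rows 8.0
tray rim ((454.4895935058594, 302.3273620605469), (149.68606567382812, 221.8106231689453), 9.422762870788574)
```

Run:
```python
from h import *
plan(454.5,302.3,120,99.4)
```

```text
t 3.42 tcp [541.5   0.7 123.5] head 38.8 j7 -1.12 tiltz [ 0.002 -0.    -1.   ] F [-0.1  0.6 -0.7] w 44.0 g 42.0
shift [ 12.1  -28.96   0.32] twist -1.058 rows 8.0
```

Call:
{"method": "send_rows", "body": {
  "commands": [
    [[-0.3, 1.2, -2.9, 0, -0.11], [-0.3, 2.4, -5.8, 0, -0.22], [-0.3, 3.6, -8.7, 0, -0.33], [-0.3, 4.8, -11.6, 0, -0.44], [-0.3, 6, -14.5, 0, -0.55], [-0.3, 7.3, -17.4, 0, -0.66], [-0.3, 8.5, -20.3, 0, -0.77], [-0.3, 9.7, -23.2, 0, -0.88], [-0.3, 10.9, -26.1, 0, -0.99], [-0.3, 12.1, -29, 0, -1.06]]
  ]
}}

```text
time_s: 4.25
tcp_pos: [452.1, 303.0, 120.7]
eef_rot: [[-0.17, 0.985, -0.003], [0.985, 0.17, -0.002], [-0.001, -0.003, -1.0]]
force: [0.2, -0.0, -1.8]
width: 44.4
grasp_force: 41.8
```

Call:
{"method": "send_rows", "body": {
  "commands": [
    [[-0.3, 0, 0, 0, 0], [-0.3, 0, 0, 0, 0], [-0.3, 0, 0, 0, 0], [-0.3, 0, 0, 0, 0]]
  ]
}}

```text
time_s: 4.58
tcp_pos: [454.0, 300.6, 121.2]
eef_rot: [[-0.163, 0.987, -0.001], [0.987, 0.163, -0.002], [-0.002, -0.002, -1.0]]
force: [-0.6, 0.5, -1.4]
width: 44.1
grasp_force: 41.9
```

Run:
```python
from h import *
plan(454.5,302.3,60,99.4)
```

```text
t 4.58 tcp [454.  300.6 121.2] head 99.4 j7 -0.78 tiltz [-0.001 -0.002 -1.   ] F [-0.6  0.5 -1.4] w 44.1 g 41.9
shift [0.18 0.09 6.12] twist -0.0 rows 2.0
```

Call:
{"method": "send_rows", "body": {
  "commands": [
    [[-0.3, 0.1, 0, 4, 0], [-0.3, 0.1, 0, 7.5, 0], [-0.3, 0.1, 0, 9.5, 0], [-0.3, 0.1, 0, 10.5, 0], [-0.3, 0.1, 0, 11, 0], [-0.3, 0.1, 0, 11.4, 0], [-0.3, 0.1, 0, 11.6, 0], [-0.3, 0.1, 0, 11.6, 0], [-0.3, 0.1, 0, 11.6, 0]]
  ]
}}

```text
time_s: 5.33
tcp_pos: [455.1, 304.0, 8.3]
eef_rot: [[-0.165, 0.986, 0.003], [0.986, 0.165, 0.001], [0.0, 0.003, -1.0]]
force: [-0.9, -1.0, 5.7]
width: 44.5
grasp_force: 42.7
```

Call:
{"method": "send_rows", "body": {
  "commands": [
    [[0.4, 0, 0, 0, 0], [0.4, 0, 0, 0, 0], [0.4, 0, 0, 0, 0], [0.4, 0, 0, -3, 0], [0.4, 0, 0, -7, 0], [0.4, 0, 0, -11, 0], [1, 0, 0, -13, 0], [1, 0, 0, -13, 0], [1, 0, 0, -13, 0]]
  ]
}}

```text
time_s: 6.08
tcp_pos: [454.5, 304.1, 137.6]
eef_rot: [[-0.165, 0.986, 0.003], [0.986, 0.165, 0.001], [0.001, 0.003, -1.0]]
force: [-0.9, 0.2, -0.4]
width: 85.3
grasp_force: 0.0
```

Run:
```python
from h import *
plan(634,228.6,130,None)
im,d,W=pts('wrist'); cv2.imwrite('pics/w2.png',im)
z=W[...,2]
T=np.array([454.5,302.3]); a=np.radians(9.42)
L=(W[...,:2]-T)@np.array([[np.cos(a),-np.sin(a)],[np.sin(a),np.cos(a)]])
m=(z>26)&(z<45)&(abs(L[...,0])<66)&(abs(L[...,1])<98)
if m.any():
    p=L[m]; print(cv2.minAreaRect(p.astype(np.float32)), np.median(z[m]))
```

```text
t 6.08 tcp [454.5 304.1 137.6] head 99.5 j7 -0.78 tiltz [ 0.003  0.001 -1.   ] F [-0.9  0.2 -0.4] w 85.3 g 0.0
shift [-10.41  16.45   0.8 ] twist 0 rows 5.0
((-0.4824676513671875, 1.475555419921875), (119.55455017089844, 45.13530349731445), 89.9611587524414) 34.28893570949188
```

View pics/w2.png

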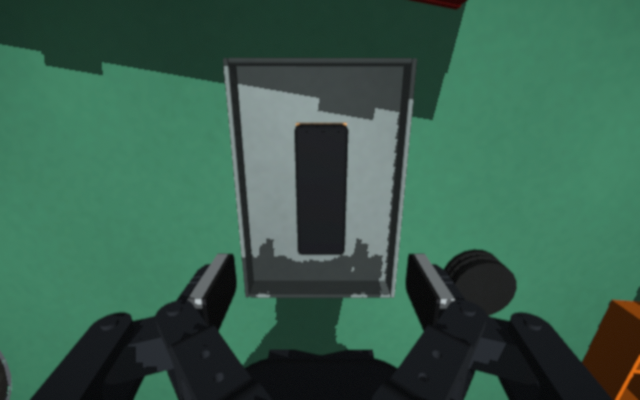

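The block lies flat in the tray (top at 34 mm, centred at (320,190) in the wrist view). Next the pad.

Call:
{"method": "send_rows", "body": {
  "commands": [
    [[1, -3.5, 5.5, 0, 0.12], [1, -7, 11, 0, 0.24], [1, -10.4, 16.5, 0, 0.36], [1, -10.4, 16.5, 0, 0.48], [1, -10.4, 16.5, 0, 0.6], [1, -10.4, 16.5, 0, 0.72], [1, -10.4, 16.5, 0, 0.84], [1, -10.4, 16.5, 0, 0.95], [1, -10.4, 16.5, 0, 0.95], [1, -10.4, 16.5, 0, 0.95]]
  ]
}}

```text
time_s: 6.97
tcp_pos: [632.5, 228.0, 134.2]
eef_rot: [[0.704, 0.71, -0.003], [0.71, -0.704, -0.002], [-0.003, -0.001, -1.0]]
force: [-0.0, -0.6, -1.1]
width: 86.2
grasp_force: 0.0
```

Run:
```python
from h import *
im,d,W=pts('wrist'); plan(634,228.6,0,45)
z=W[...,2]; m=(z>18)&(z<36)&(np.hypot(W[...,0]-634,W[...,1]-228.6)<60)
p=ray('wrist',contour(m),28)[:,:2].astype(np.float32); print(cv2.minEnclosingCircle(p),cv2.minAreaRect(p))
m=(z>25)&m; print(np.nanmedian(z[m]),[(W[m][:,i].min()+W[m][:,i].max())/2 for i in (0,1)])
```

```text
t 7.02 tcp [632.7 228.1 134.6] head 45.3 j7 -1.39 tiltz [-0.002 -0.001 -1.   ] F [0.1 0.1 0. ] w 85.6 g 0.0
shift [ 0.16  0.07 13.46] twist 0.005 rows 4.0
((633.0687255859375, 229.9169921875), 32.46753692626953) ((632.9878540039062, 229.815185546875), (64.14720153808594, 63.200199127197266), 3.1913583278656006)
28.352510004219468 [np.float64(632.4351555425715), np.float64(229.43730143771467)]
```

Call:
{"method": "send_rows", "body": {
  "commands": [
    [[1, 0.1, 0, 4, 0], [1, 0.1, 0, 8, 0], [1, 0.1, 0, 11, 0], [1, 0.1, 0, 12.5, 0], [1, 0.1, 0, 13.3, 0], [1, 0.1, 0, 13.3, 0], [1, 0.1, 0, 13.3, 0], [0.1, 0.1, 0, 13.3, 0], [0.1, 0.1, 0, 13.3, 0], [0.1, 0.1, 0, 13.3, 0]]
  ],
  "grip_force": 40
}}

```text
time_s: 7.85
tcp_pos: [636.0, 230.0, 5.9]
eef_rot: [[0.706, 0.708, 0.004], [0.708, -0.706, 0.002], [0.004, 0.002, -1.0]]
force: [-0.6, -0.5, 5.0]
width: 62.4
grasp_force: 44.3
```

Call:
{"method": "send_rows", "body": {
  "commands": [
    [[0.1, 0, 0, 0, 0], [0.1, 0, 0, 0, 0], [0.1, 0, 0, 0, 0], [0.1, 0, 0, 0, 0]]
  ]
}}

```text
time_s: 8.18
tcp_pos: [636.0, 229.9, 5.9]
eef_rot: [[0.706, 0.708, 0.004], [0.708, -0.706, 0.001], [0.004, 0.002, -1.0]]
force: [-0.0, -0.6, 6.9]
width: 62.6
grasp_force: 44.4
```

Run:
```python
from h import *
plan(634,228.6,0,45)
```

```text
t 8.18 tcp [636.  229.9   5.9] head 45.1 j7 -1.45 tiltz [ 0.004  0.001 -1.   ] F [-0.  -0.6  6.9] w 62.6 g 44.4
shift [-0.24 -0.05  0.59] twist 0.001 rows 1.0
```

Call:
{"method": "send_rows", "body": {
  "commands": [
    [[0.1, 0, 0, -1, 0], [0.1, 0, 0, -3, 0], [0.1, 0, 0, -6, 0], [0.1, 0, 0, -9, 0], [0.1, 0, 0, -11, 0], [0.1, 0, 0, -11, 0], [0.1, 0, 0, -11, 0], [0.1, 0, 0, -11, 0]]
  ]
}}

```text
time_s: 8.85
tcp_pos: [633.5, 228.4, 112.4]
eef_rot: [[0.706, 0.708, -0.002], [0.708, -0.706, -0.001], [-0.002, -0.0, -1.0]]
force: [-0.6, 0.1, -1.2]
width: 62.7
grasp_force: 44.1
```

Run:
```python
from h import *
im,d,W=pts('top'); cv2.imwrite('pics/t2.png',im)
hsv=cv2.cvtColor(im,cv2.COLOR_BGR2HSV); ng=~((hsv[...,0]>60)&(hsv[...,0]<95)&(hsv[...,1]>90))
m=cv2.morphologyEx(ng.astype(np.uint8),cv2.MORPH_OPEN,np.ones((9,9)))
p=ray('top',contour(m,(275,155,365,235)),10)[:,:2].astype(np.float32); print('plate top',cv2.fitEllipse(p))
f=np.load('w1.npz'); 
im,d,W=pts('wrist'); cv2.imwrite('pics/w3.png',im); np.savez('w3.npz',im=im,d=d)
plan(542,-1.6,60,45)
o=monitor.get_obs(); L=(W-o['tcp_pos'])@o['eef_rot']
m=(abs(L[...,0])<45)&(abs(L[...,1])<30)&(L[...,2]>-35)&(L[...,2]<10)&(d>0)
q=L[m]; print(len(q),np.percentile(q[:,2],[2,25,50,75,98]),q[:,0].min(),q[:,0].max(),q[:,1].min(),q[:,1].max())
t=q[q[:,2]<np.percentile(q[:,2],2)+3]; print('top face',len(t),t.min(0),t.max(0))
```

```text
plate top ((541.56982421875, -1.5473451614379883), (138.47674560546875, 138.7742919921875), 166.65167236328125)
t 8.95 tcp [633.  228.3 111.4] head 45.1 j7 -1.4 tiltz [-0.003 -0.002 -1.   ] F [ 0.9  0.6 -1.7] w 62.9 g 44.1
shift [-22.69   9.79   5.21] twist 0.002 rows 7.0
13985 [-23.74933399 -22.98774701 -22.56848046 -22.05885082   0.67692521] -34.769911607657534 29.626724461122635 -29.97506060429372 29.983312447468375
top face 12113 [-34.76991161 -29.9750606  -24.83265557] [ 29.49953908  29.98331245 -20.75638678]
```

View pics/w3.png

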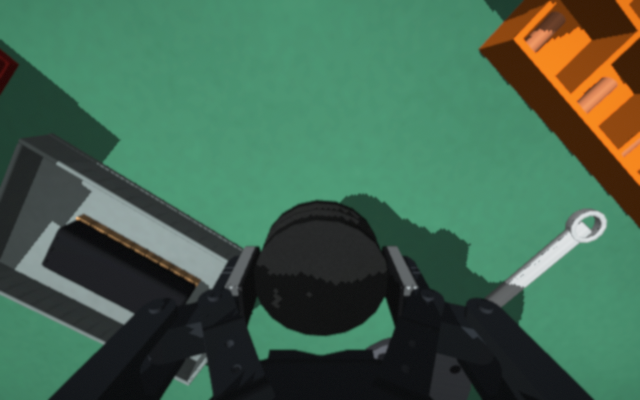

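The held pad is seen whole at (322,268), level and 2.6 mm behind the tool centre along tool x. I'll allow for that when placing it.

Call:
{"method": "send_rows", "body": {
  "commands": [
    [[0.1, -2.8, 1.2, 0, 0], [0.1, -5.6, 2.4, 0, 0], [0.1, -8.4, 3.7, 0, 0], [0.1, -11.2, 4.9, 0, 0], [0.1, -14, 6.1, 0, 0], [0.1, -16.8, 7.3, 0, 0], [0.1, -19.6, 8.5, 0, 0], [0.1, -22.4, 9.7, 0, 0], [0.1, -22.4, 9.7, 0, 0], [0.1, -22.4, 9.7, 0, 0]]
  ]
}}

```text
time_s: 9.78
tcp_pos: [543.3, -0.7, 112.0]
eef_rot: [[0.709, 0.705, -0.003], [0.705, -0.709, -0.001], [-0.003, -0.001, -1.0]]
force: [0.3, 0.1, -1.1]
width: 62.2
grasp_force: 44.1
```

Call:
{"method": "send_rows", "body": {
  "commands": [
    [[0.1, 0, 0, 1.5, 0], [0.1, 0, 0, 3, 0], [0.1, 0, 0, 4.5, 0], [0.1, 0, 0, 5, 0], [0.1, 0, 0, 5, 0], [0.1, 0, 0, 5, 0], [0.1, 0, 0, 5, 0]]
  ]
}}

```text
time_s: 10.37
tcp_pos: [545.7, 2.7, 64.0]
eef_rot: [[0.705, 0.709, 0.001], [0.709, -0.705, 0.0], [0.001, 0.001, -1.0]]
force: [-0.1, -0.2, -0.8]
width: 63.0
grasp_force: 44.2
```

Run:
```python
from h import *
im,d,W=pts('wrist'); 
plan(543.4,0.3,15.5,45)
o=monitor.get_obs(); L=(W-o['tcp_pos'])@o['eef_rot']
m=(abs(L[...,0])<45)&(abs(L[...,1])<30)&(L[...,2]>-28)&(L[...,2]<-18)&(d>0)
q=L[m]; print(q.min(0),q.max(0),np.median(q[:,2]))
```

```text
t 10.42 tcp [545.8   2.4  64.2] head 45.1 j7 -1.07 tiltz [ 0.002  0.    -1.   ] F [ 0.9  0.3 -1.3] w 62.5 g 44.2
shift [-0.32 -0.03  4.87] twist 0.002 rows 2.0
[-35.01827162 -29.99063283 -24.47702256] [ 29.71384369  29.98845733 -18.00014607] -22.262344449488197
```

Call:
{"method": "send_rows", "body": {
  "commands": [
    [[0.1, -0.3, 0, 1.5, 0], [0.1, -0.3, 0, 3, 0], [0.1, -0.3, 0, 4, 0], [0.1, -0.3, 0, 4.3, 0], [0.1, -0.3, 0, 4.3, 0], [0.1, -0.3, 0, 4.3, 0], [0.1, -0.3, 0, 4.3, 0]]
  ]
}}

```text
time_s: 11.0
tcp_pos: [543.6, -0.0, 21.1]
eef_rot: [[0.706, 0.708, 0.002], [0.708, -0.706, 0.0], [0.001, 0.001, -1.0]]
force: [-0.2, 0.8, -2.3]
width: 62.4
grasp_force: 44.2
```

Run:
```python
from h import *
plan(543.4,0.3,15.5,45)
```

```text
t 11.0 tcp [543.6  -0.   21.1] head 45.1 j7 -1.1 tiltz [ 0.002  0.    -1.   ] F [-0.2  0.8 -2.3] w 62.4 g 44.2
shift [ 0.01 -0.04  0.56] twist 0.002 rows 1.0
```

Call:
{"method": "send_rows", "body": {
  "commands": [
    [[0.1, 0, 0, 0.3, 0], [0.1, 0, 0, 0.6, 0], [0.1, 0, 0, 0.6, 0], [0.1, 0, 0, 0.6, 0], [1, 0, 0, 0.6, 0], [1, 0, 0, 0.6, 0], [1, 0, 0, 0.6, 0], [1, 0, 0, 0.6, 0]]
  ]
}}

```text
time_s: 11.67
tcp_pos: [542.7, -0.2, 14.2]
eef_rot: [[0.706, 0.708, -0.0], [0.708, -0.706, -0.0], [-0.0, 0.0, -1.0]]
force: [-0.1, -0.0, -0.3]
width: 85.4
grasp_force: 0.0
```

Call:
{"method": "send_rows", "body": {
  "commands": [
    [[1, 0, 0, -2, 0], [1, 0, 0, -5, 0], [1, 0, 0, -9, 0], [1, 0, 0, -13, 0], [1, 0, 0, -13, 0], [1, 0, 0, -13, 0]]
  ]
}}

```text
time_s: 12.17
tcp_pos: [544.8, -0.1, 146.9]
eef_rot: [[0.706, 0.708, 0.006], [0.708, -0.706, -0.0], [0.004, 0.005, -1.0]]
force: [-0.2, -0.4, -0.5]
width: 85.3
grasp_force: 0.0
```

Run:
```python
from h import *
im,d,W=pts('wrist'); cv2.imwrite('pics/w4.png',im)
plan(631.5,-247.6,130,-20)
z=W[...,2]; r=np.hypot(W[...,0]-542,W[...,1]+1.6)
m=(z>30)&(z<46)&(r<60); p=ray('wrist',contour(m),38)[:,:2].astype(np.float32); print('pad',cv2.minAreaRect(p),np.median(z[m]))
hsv=cv2.cvtColor(im,cv2.COLOR_BGR2HSV); ng=~((hsv[...,0]>60)&(hsv[...,0]<95)&(hsv[...,1]>90))
ng=ng&(z<60)&(r<80)
mm=cv2.morphologyEx(ng.astype(np.uint8),cv2.MORPH_OPEN,np.ones((15,15)))
p=ray('wrist',contour(mm),10)[:,:2].astype(np.float32); print('plate',cv2.minAreaRect(p),cv2.fitEllipse(p))
```

```text
t 12.22 tcp [ 5.431e+02 -3.000e-01  1.449e+02] head 45.1 j7 -1.01 tiltz [ 0.002 -0.    -1.   ] F [-0.3  0.2 -1. ] w 85.2 g 0.0
shift [-11.26  23.72   1.51] twist 1.136 rows 7.0
pad ((540.03662109375, -1.0383377075195312), (63.416866302490234, 62.337249755859375), 44.94963455200195) 38.34652463160484
plate ((537.3670654296875, -2.1873855590820312), (137.7750701904297, 133.74169921875), 85.64824676513672) ((535.5933227539062, -2.1916065216064453), (124.5069351196289, 135.8016357421875), 178.5376739501953)
```

View pics/w4.png

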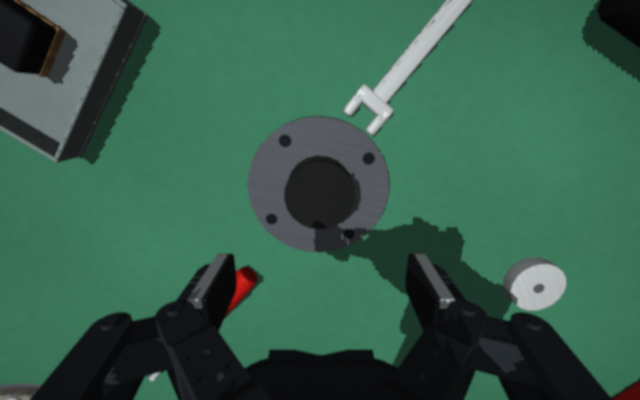

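The pad sits flat (top at 38 mm) near the plate's middle, at about (320,190) in the wrist view. I'll confirm it from the top once the arm is over the cap.

Call:
{"method": "send_rows", "body": {
  "commands": [
    [[1, -1.6, 3.4, 0, 0], [1, -3.2, 6.8, 0, 0], [1, -4.8, 10.2, 0.5, 0], [1, -6.4, 13.6, 1, 0], [1, -8, 17, 1.5, 0], [1, -9.6, 20.4, 1.5, 0], [1, -11.3, 23.8, 1.5, 0], [1, -11.3, 23.8, 1.5, 0], [1, -11.3, 23.8, 1.5, 0], [1, -11.3, 23.8, 1.5, 0]]
  ]
}}

```text
time_s: 13.05
tcp_pos: [630.3, -247.1, 127.0]
eef_rot: [[0.706, 0.708, -0.004], [0.708, -0.706, 0.002], [-0.001, -0.004, -1.0]]
force: [0.8, 0.2, 0.1]
width: 85.4
grasp_force: 0.0
```

Run:
```python
from h import *
im,d,W=pts('wrist'); o=monitor.get_obs()
z=W[...,2]; m=(z>8)&(z<24)&(np.hypot(W[...,0]-631.5,W[...,1]+247.6)<50)
p=ray('wrist',contour(m),15)[:,:2].astype(np.float32); r=cv2.minAreaRect(p); print('cap',r,np.median(z[m]))
plan(r[0][0],r[0][1],0,45)
im,d,W=pts('top'); hsv=cv2.cvtColor(im,cv2.COLOR_BGR2HSV); z=W[...,2]
ng=~((hsv[...,0]>60)&(hsv[...,0]<95)&(hsv[...,1]>90))
mm=cv2.morphologyEx(ng.astype(np.uint8),cv2.MORPH_OPEN,np.ones((9,9)))
roi=(275,155,365,235)
p=ray('top',contour(mm,roi),10)[:,:2].astype(np.float32); print('plate',cv2.fitEllipse(p))
p=ray('top',contour(z>24,roi),38)[:,:2].astype(np.float32); print('pad z',cv2.fitEllipse(p))
p=ray('top',contour((hsv[...,2]<50)&(z>20),roi),38)[:,:2].astype(np.float32); print('pad colour',cv2.fitEllipse(p))
```

```text
cap ((631.3948974609375, -247.798095703125), (60.52128601074219, 58.7999267578125), 45.167667388916016) 16.334177667907397
t 13.1 tcp [ 630.7 -246.1  127.6] head 45.2 j7 -0.63 tiltz [-0.003  0.002 -1.   ] F [ 0.1  0.9 -0.4] w 85.3 g 0.0
shift [-0.06  0.22 12.76] twist 0.003 rows 4.0
plate ((541.2631225585938, -1.6245360374450684), (137.5345916748047, 139.1654510498047), 4.053074359893799)
pad z ((542.6669311523438, -1.536534070968628), (61.50135040283203, 61.72425842285156), 75.34458923339844)
pad colour ((543.5383911132812, -1.42638099193573), (58.741939544677734, 59.22441864013672), 41.54546356201172)
```

Call:
{"method": "send_rows", "body": {
  "commands": [
    [[1, 0, 0.2, 4, 0], [1, 0, 0.2, 8, 0], [1, 0, 0.2, 11, 0], [1, 0, 0.2, 12.3, 0], [1, 0, 0.2, 13, 0], [1, 0, 0.2, 13, 0], [1, 0, 0.2, 13, 0], [1, 0, 0.2, 13, 0]]
  ],
  "grip_force": 60
}}

```text
time_s: 13.82
tcp_pos: [634.9, -250.0, 1.8]
eef_rot: [[0.706, 0.708, 0.004], [0.708, -0.706, -0.001], [0.002, 0.004, -1.0]]
force: [0.9, 0.4, -0.5]
width: 85.5
grasp_force: 0.0
```

Call:
{"method": "send_rows", "body": {
  "commands": [
    [[0.0, 0, 0, 0, 0], [0.0, 0, 0, 0, 0], [0.0, 0, 0, 0, 0], [0.0, 0, 0, 0, 0], [0.0, 0, 0, 0, 0], [0.0, 0, 0, 0, 0]]
  ]
}}

```text
time_s: 14.32
tcp_pos: [633.7, -249.7, 1.4]
eef_rot: [[0.706, 0.708, 0.001], [0.708, -0.706, -0.0], [0.001, 0.001, -1.0]]
force: [-2.1, 0.3, 6.4]
width: 57.4
grasp_force: 64.1
```

Run:
```python
from h import *
plan(631.4,-247.8,0,45)
```

```text
t 14.32 tcp [ 633.7 -249.7    1.4] head 45.1 j7 -0.67 tiltz [ 0.001 -0.    -1.   ] F [-2.1  0.3  6.4] w 57.4 g 64.1
shift [-0.03 -0.29  0.14] twist 0.001 rows 1.0
```

Width is 57.4 mm on a 60 mm disc, so the pads sit on the rounded top edge. I'll open, go lower and regrip.

Call:
{"method": "send_rows", "body": {
  "commands": [
    [[1, 0, 0, 0, 0], [1, 0, 0, 0, 0], [1, 0, 0, 0, 0], [1, 0, 0, 0.2, 0], [1, 0, 0, 0.4, 0], [1, 0, 0, 0.5, 0], [1, 0, 0, 0.5, 0], [1, 0, 0, 0.5, 0]]
  ]
}}

```text
time_s: 14.98
tcp_pos: [632.8, -249.7, -6.0]
eef_rot: [[0.706, 0.708, -0.0], [0.708, -0.706, 0.0], [-0.0, -0.0, -1.0]]
force: [-0.3, 0.1, -0.0]
width: 85.4
grasp_force: 0.0
```

Run:
```python
from h import *
plan(631.4,-247.8,-6,45)
```

```text
t 14.98 tcp [ 632.8 -249.7   -6. ] head 45.1 j7 -0.67 tiltz [-0.  0. -1.] F [-0.3  0.1 -0. ] w 85.4 g 0.0
shift [ 0.04 -0.23  0.  ] twist 0.001 rows 1.0
```

Call:
{"method": "send_rows", "body": {
  "commands": [
    [[0.0, 0, 0, 0, 0], [0.0, 0, 0, 0, 0], [0.0, 0, 0, 0, 0], [0.0, 0, 0, 0, 0], [0.0, 0, 0, 0, 0], [0.0, 0, 0, 0, 0]]
  ]
}}

```text
time_s: 15.48
tcp_pos: [633.8, -250.0, -4.3]
eef_rot: [[0.706, 0.708, 0.002], [0.708, -0.706, -0.001], [0.001, 0.002, -1.0]]
force: [-0.0, 0.1, 5.2]
width: 57.8
grasp_force: 68.8
```

Run:
```python
from h import *
plan(631.4,-247.8,-6,45)
```

```text
t 15.48 tcp [ 633.8 -250.    -4.3] head 45.1 j7 -0.67 tiltz [ 0.002 -0.001 -1.   ] F [-0.   0.1  5.2] w 57.8 g 68.8
shift [-0.02 -0.32  0.17] twist 0.001 rows 1.0
```

Call:
{"method": "send_rows", "body": {
  "commands": [
    [[0.0, 0, 0, -1, 0], [0.0, 0, 0, -2.5, 0], [0.0, 0, 0, -4.5, 0], [0.0, 0, 0, -7, 0], [0.0, 0, 0, -9.5, 0], [0.0, 0, 0, -11.5, 0], [0.0, 0, 0, -12, 0], [0.0, 0, 0, -12, 0], [0.0, 0, 0, -12, 0]]
  ]
}}

```text
time_s: 16.23
tcp_pos: [632.0, -249.5, 113.6]
eef_rot: [[0.706, 0.708, -0.002], [0.708, -0.706, 0.0], [-0.001, -0.001, -1.0]]
force: [0.4, 1.2, -4.3]
width: 57.7
grasp_force: 65.8
```

Run:
```python
from h import *
im,d,W=pts('wrist'); cv2.imwrite('pics/w5.png',im)
plan(542,-1.5,100,45)
o=monitor.get_obs(); L=(W-o['tcp_pos'])@o['eef_rot']
m=(abs(L[...,0])<45)&(abs(L[...,1])<27)&(L[...,2]>-35)&(L[...,2]<12)&(d>0)
q=L[m]; print(len(q),np.percentile(q[:,2],[2,25,50,75,98]))
t=q[abs(q[:,2]-np.median(q[:,2]))<2.5]; print('top',len(t),t.min(0),t.max(0))
A=np.c_[t[:,:2],np.ones(len(t))]; print('slope',np.linalg.lstsq(A,t[:,2],rcond=None)[0])
```

```text
t 16.28 tcp [ 631.4 -249.3  112.6] head 45.1 j7 -0.63 tiltz [-0.003  0.001 -1.   ] F [ 0.1 -0.6 -3.9] w 58.0 g 65.8
shift [ 11.24 -23.83   1.31] twist 0.002 rows 7.0
11040 [-22.7839718  -21.97920198 -21.5956606  -21.13723803 -10.81665326]
top 10155 [-30.77883806 -26.99474668 -23.63609472] [ 28.73007744  26.98034385 -19.09927939]
slope [ 3.98080822e-03 -2.56587726e-03 -2.16372245e+01]
```

View pics/w5.png

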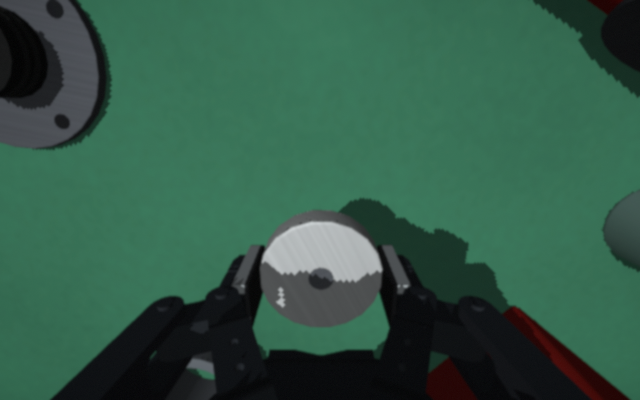

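The held disc at (320,268) is level, with its centre 1 mm behind the tool centre. I'll carry it over the pad.

Call:
{"method": "send_rows", "body": {
  "commands": [
    [[0, 1.3, -2.7, 0, 0], [0, 2.6, -5.4, 0, 0], [0, 3.9, -8.1, 0, 0], [0, 5.2, -10.8, 0, 0], [0, 6.5, -13.5, 0, 0], [0, 7.8, -16.2, 0, 0], [0, 9.1, -18.9, 0, 0], [0, 10.2, -21.4, 0, 0], [0, 11.3, -23.8, 0, 0], [0, 11.3, -23.8, 0, 0]]
  ]
}}

```text
time_s: 17.12
tcp_pos: [540.4, 5.8, 112.7]
eef_rot: [[0.7, 0.714, -0.005], [0.714, -0.7, 0.004], [-0.001, -0.007, -1.0]]
force: [-0.8, 1.0, -3.9]
width: 57.7
grasp_force: 66.0
```

Call:
{"method": "send_rows", "body": {
  "commands": [
    [[0, 0, 0, 0, 0], [0, 0, 0, 1.5, 0], [0, 0, 0, 3.5, 0], [0, 0, 0, 5, 0], [0, 0, 0, 6, 0], [0, 0, 0, 6.5, 0], [0, 0, 0, 6.5, 0], [0, 0, 0, 6.5, 0], [0, 0, 0, 6.5, 0], [0, 0, 0, 6.5, 0]]
  ]
}}

```text
time_s: 17.95
tcp_pos: [545.1, -1.6, 50.2]
eef_rot: [[0.706, 0.708, 0.002], [0.708, -0.706, -0.0], [0.001, 0.002, -1.0]]
force: [0.8, 0.7, -4.1]
width: 58.0
grasp_force: 65.9
```

Run:
```python
from h import *
plan(542.4,-0.8,33,45)
im,d,W=pts('wrist'); o=monitor.get_obs(); L=(W-o['tcp_pos'])@o['eef_rot']
m=(abs(L[...,0])<45)&(abs(L[...,1])<27)&(abs(L[...,2]+21.6)<3)&(d>0); q=L[m]; print(q.min(0),q.max(0),np.median(q[:,2]))
```

```text
t 17.95 tcp [545.1  -1.6  50.2] head 45.1 j7 -1.07 tiltz [ 0.002 -0.    -1.   ] F [ 0.8  0.7 -4.1] w 58.0 g 65.9
shift [-0.13 -0.25  1.72] twist 0.001 rows 1.0
[-31.19706489 -26.9932549  -22.92039957] [ 28.47671617  26.95968137 -18.60095666] -20.811842420691825
```

Call:
{"method": "send_rows", "body": {
  "commands": [
    [[0, -0.1, -0.2, 0.4, 0], [0, -0.1, -0.2, 0.8, 0], [0, -0.1, -0.2, 1.1, 0], [0, -0.1, -0.2, 1.1, 0], [0, -0.1, -0.2, 1.1, 0], [0, -0.1, -0.2, 1.1, 0], [0, -0.1, -0.2, 1.1, 0], [0, -0.1, -0.2, 1.1, 0]]
  ]
}}

```text
time_s: 18.67
tcp_pos: [542.2, -0.9, 38.4]
eef_rot: [[0.706, 0.708, 0.0], [0.708, -0.706, -0.0], [0.0, 0.0, -1.0]]
force: [-0.4, -0.6, -4.2]
width: 58.0
grasp_force: 65.9
```

Run:
```python
from h import *
plan(542.4,-0.8,33,45)
```

```text
t 18.67 tcp [542.2  -0.9  38.4] head 45.1 j7 -1.08 tiltz [ 0. -0. -1.] F [-0.4 -0.6 -4.2] w 58.0 g 65.9
shift [0.02 0.01 0.54] twist 0.001 rows 1.0
```

Call:
{"method": "send_rows", "body": {
  "commands": [
    [[0, 0, 0, 0.2, 0], [0, 0, 0, 0.4, 0], [0, 0, 0, 0.5, 0], [0, 0, 0, 0.6, 0], [0, 0, 0, 0.6, 0], [0, 0, 0, 0.6, 0]]
  ]
}}

```text
time_s: 19.17
tcp_pos: [542.1, -0.9, 33.6]
eef_rot: [[0.706, 0.708, -0.0], [0.708, -0.706, -0.001], [-0.001, 0.0, -1.0]]
force: [-2.9, -0.7, 6.8]
width: 58.0
grasp_force: 70.7
```

Contact: the force went from -4 to +7 N. Releasing.

Call:
{"method": "send_rows", "body": {
  "commands": [
    [[0.3, 0, 0, 0, 0], [0.6, 0, 0, 0, 0], [1, 0, 0, 0, 0], [1, 0, 0, 0, 0], [1, 0, 0, -1, 0], [1, 0, 0, -3, 0], [1, 0, 0, -6, 0], [1, 0, 0, -10, 0], [1, 0, 0, -14, 0], [1, 0, 0, -14, 0]]
  ]
}}

```text
time_s: 20.0
tcp_pos: [547.8, -0.1, 181.2]
eef_rot: [[0.706, 0.708, 0.016], [0.708, -0.706, -0.0], [0.011, 0.011, -1.0]]
force: [1.2, 0.7, 0.8]
width: 85.5
grasp_force: 0.0
```

Call:
{"method": "send_rows", "body": {
  "commands": [
    [[1, -4, 4, 0, 0], [1, -8, 8, 0, 0], [1, -12, 12, 0, 0], [1, -16, 16, 0, 0], [1, -18, 18, 0, 0], [1, -18, 18, 0, 0], [1, -18, 18, 0, 0], [1, -18, 18, 0, 0]]
  ]
}}

```text
time_s: 20.67
tcp_pos: [541.4, -260.1, 172.4]
eef_rot: [[0.711, 0.703, 0.0], [0.703, -0.711, -0.002], [-0.001, 0.001, -1.0]]
force: [0.3, 0.6, -0.4]
width: 85.1
grasp_force: 0.0
```

Run:
```python
from h import *
plan(542.4,-0.8,33,45)
im,d,W=pts('top'); hsv=cv2.cvtColor(im,cv2.COLOR_BGR2HSV); z=W[...,2]
ng=~((hsv[...,0]>60)&(hsv[...,0]<95)&(hsv[...,1]>90))
mm=cv2.morphologyEx(ng.astype(np.uint8),cv2.MORPH_OPEN,np.ones((9,9)))
roi=(275,155,365,235)
p=ray('top',contour(mm,roi),10)[:,:2].astype(np.float32); print('plate',cv2.fitEllipse(p))
p=ray('top',contour(z>46,roi),53)[:,:2].astype(np.float32); print('cap z',cv2.fitEllipse(p))
p=ray('top',contour(z>25,roi),38)[:,:2].astype(np.float32); print('pad+cap z',cv2.fitEllipse(p))
m=np.zeros(z.shape,bool); m[155:235,275:365]=(z>46)[155:235,275:365]
q=W[m]; print('cap top',np.median(q[:,2]),np.linalg.lstsq(np.c_[q[:,:2]-q[:,:2].mean(0),np.ones(len(q))],q[:,2],rcond=None)[0])
im2,_,_=pts('scene'); cv2.imwrite('pics/f.png',np.hstack([cv2.resize(im[90:300,90:400],(400,271)),cv2.resize(im2[150:311,200:438],(400,271))]))
```

```text
t 20.67 tcp [ 541.4 -260.1  172.4] head 44.7 j7 -0.53 tiltz [ 0.    -0.002 -1.   ] F [ 0.3  0.6 -0.4] w 85.1 g 0.0
shift [ 18.31 -18.39  13.9 ] twist -0.006 rows 8.0
plate ((541.2586059570312, -1.6319072246551514), (137.5078125, 139.19879150390625), 3.80648136138916)
cap z ((541.9862670898438, -1.7077661752700806), (57.461997985839844, 57.79132843017578), 26.943574905395508)
pad+cap z ((542.6669311523438, -1.536534070968628), (61.50135040283203, 61.72425842285156), 75.34458923339844)
cap top 53.86694478551664 [-4.11891210e-03 -2.97156642e-03  5.39073349e+01]
```

View pics/f.png

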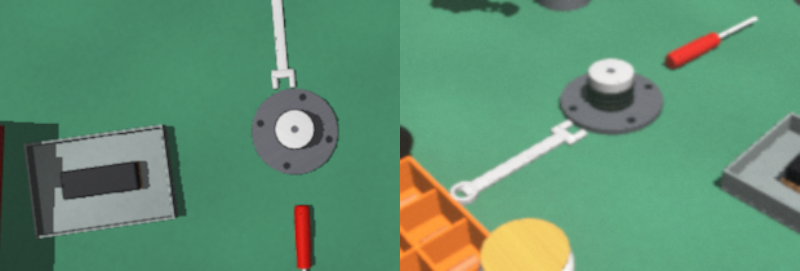

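The crop shows the cap centred on the pad and plate at (295,130), flat with its top at 54 mm. The block lies in the tray at (102,180), and the wrench hasn't moved. Handing in.

```bash
python3 -c "
from cell import arm
print(arm.close_job())"
```

```text
the job is handed in; nothing more can be done
None
```

I handed the job in at about 21 s: the block lies flat in the tray, and the pad and steel disc sit flat and within about 1.5 mm of the plate's centre, with the tape and wrench never touched.

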